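Load a cell into the sprung cradle of a test fixture

ROBOT

A 6-joint arm with a two-finger parallel gripper is mounted at the origin on the work surface; the furniture and walls round the work are solid. World frame = base frame: x ahead of the robot, y to its left, z up, the work surface at z = 0. Lengths are in m, angles in rad, forces in N, time in s.
With the tool pointing down it reaches from about 0.2 to 0.875 m from the base axis. Payload 3.4 kg.
Tool frame: the origin (TCP) lies between the finger pads; the fingertips stand 25 mm ahead of it and the grasp point (between the pads) lies 6 mm ahead of it (r.nose_length is the z of the fingertips in the tool frame, in m); z points along the fingers, y is the line along which they close (so a half turn about z gives the same grasp; the last joint's range is limited). The gripper opens to 94 mm and grips with 3 to 60 N. Pads are 16 mm wide; open, the fingers measure 119 mm over their backs; the gripper's body (75 mm by 177 mm) begins 78 mm behind the grasp point.
Start: joints at [1.16, 0.276, 1.505, -0, 1.361, -0.121], TCP at [0.164, 0.551, 0.23] pointing down, gripper open.
Joint ranges: [-2.89, 2.89], [-0.75, 2.08], [0.22, 2.7], [-1.18, 4.32], [0.11, 2.71], [-2.7, 2.7]. Speed limits (rad/s): [2.57, 2.57, 3.14, 3.14, 3.14, 3.14].

INTERFACE

Orientations are given as a unit quaternion [w, x, y, z].
In Python, from plant import r, gripper_to, inverse_kinematics, vision, models, telemetry gives the robot as it stands. Calls block until the motion is done:
- r.move_to(position, orientation): joint-space move of the TCP to a pose.
- r.move_l(position, rot=None, vel=0.15, guard=None): straight line of the TCP; rot=None keeps the orientation; vel is the mean speed in m/s. With guard (N) it stops when the force on the tool has changed by that much, and returns True; else False.
- r.movej(angles): joint-space move.
- gripper_to(opening, f_grip=None): finger opening in m; f_grip is the grip in N (None keeps the last); returns when the fingers have stopped.
- r.hold(seconds).
- inverse_kinematics(position, orientation): joint angles nearest the present ones, or None.
- vision.snapshot(name): name is "scene" or "side" or "wrist"; returns the picture (400x640x3 uint8, red, green, blue); there is no depth.
- vision.get_calibration(name): a dict with "fx", "fy", "cx", "cy" (pixels), "position" and "orientation" of the camera in the world. Camera axes: x right, y down, z forward; pixel columns grow to the right and rows downward; lengths in m; the calibration is good to about 2 mm. The wrist camera is an equidistant fisheye: a pixel r from the principal point sees the ray r / f radians off the axis. A picture is of the moment at which its call begins: read the wrist's pose just before it. get_calibration takes no time and is no camera call; for the wrist camera it gives the pose at the moment of the call.
A pose or a line that the arm cannot do raises r.PlanningError and nothing moves.
- r.sign_off(): hands the job in; it is judged then, once.
Trained networks look in the newest picture that a camera, given by its name, has taken for a name from the list of things; names that differ only in an ending like _2 or _b are one class to them, and where a whole thing is asked for, a point or a joint stands for the part that bears it (a point fixed in the world has none). Each returns a list of dicts, best first, with "score" (0 to 1); they miss things now and then, are a little off and sometimes report something else, mostly with a low value. They report only what shows in the picture. A call takes as long as a camera call. They do not tell look-alikes from the thing itself.
- models.boxes_of(thing, camera): "at" ([x, y, z] in m, in world coordinates, good to about 4 mm: the middle of the surface that is visible of it).
- models.regions_of(thing, camera): "pixels" (400x640 bool, what is visible of it).
- models.mark_of(thing, camera): "at" ([x, y, z] in m, in world coordinates, good to about 4 mm: a listed point, or the origin of a listed thing).
Readings, each from a call of its own:
- telemetry.current_t(): time.
- telemetry.current_joints(): joint angles.
- telemetry.current_dq(): joint speeds.
- telemetry.current_joint_efforts(): joint torques, N m.
- telemetry.current_ee_pos(): TCP position.
- telemetry.current_tool_rot(): TCP orientation.
- telemetry.current_wrist_force(): force on the tool from outside, world axes, zero at the start.
- telemetry.current_torque(): the same for the moment, N m.
- telemetry.current_opening(): finger opening in m.
- telemetry.current_finger_force(): force on a finger pad.
Only numpy, scipy, OpenCV 4.12 (cv2) and the standard library are available. Lean on these libraries where they do the work, as an engineer would, in place of code of your own. Each camera call takes 0.05 s, during which the arm holds its last target. There are 200 camera calls.

TASK

Take the fat cell out of the tray and load it into the empty cradle of the cell test fixture, the same way round as its neighbour: hold the button end up, press the cradle's sprung slider right back with the flat end, then tip the button end down in front of the fixed contact so that the cell lies flat, gripped between slider and contact. Go by feel and gently, the cradle must never be forced; let go, and leave the other cells, the vial and the bottle where they are.

Things in the scene. Friction and masses are not known exactly. Their poses are not given: they have to be found in the camera images.
- cell: the cell to load: plain white cylinder 26 mm in diameter, 65.5 mm long over its button, 70 to 115 g. Origin on its axis half way along; x axis along the cylinder towards the button end (raised metal button 10 mm across, 2 mm high); the other end is flat. It starts level in one of the tray's troughs, axis 21 mm above the worktop. It can roll: its y and z axes mean nothing.
- cell_button (a point): middle of the face of the cell's button, on the axis, 32.75 mm from the cell's origin
- cell_flat (a point): middle of the cell's flat end, on the axis, 32.75 mm from the cell's origin
- fixture: cell test fixture, fixed: aluminium base 190 x 128 mm, top 8 mm above the worktop, with two black cradles along its x, at y = +38 mm (holds the neighbour cell) and -38 mm (empty). Origin on the worktop (base reaches from x -110 to +80 mm), z up. Each cradle has its sprung slider at the -x end and its fixed contact at the +x end; the button goes to +x.
- cradle_middle (a point): nominal place of the seated cell's origin: fixture x +5.25, y -38, z 25 mm; axes as the fixture's. The empty cradle, slider and contact together, is clamped through slotted feet and sits anywhere from 8 mm to -x to 8 mm to +x of nominal; this is not reported and must be felt (or seen). y and z are exact. All cradle x values in these notes are nominal and shift along with it.
- cradle_slider (a point): nominal middle of the slider's face at rest: an upright steel plate 24 mm wide, 15 to 44 mm above the worktop, at fixture x -15, y -38 mm (a point of the base: it shows neither clamping offset nor travel). The slider travels 16.5 mm to -x, to a hard stop. Spring 4 N at rest, 7 N with the cell seated (12.5 mm back), 8 N at the stop, then rising steeply. Cheeks beside it 32 mm high.
- cradle_contact (a point): nominal middle of the fixed contact's face, an upright plate 18 mm wide, 14 to 27.5 mm above the worktop, at fixture x +38, y -38 mm, on an end block of that height (to x 54 mm; a lead post on it to 36 mm). To tip the cell in past it, the slider must be about 15 mm back or more: 1.5 mm short of its stop. Over 35 N between cell and cradle (ends and rails added up) does harm.
- cell_neighbour: a cell like the one to load, seated in the fixture's other cradle; the loaded cell's x axis must point the same way. Leave it there. Cradle rails: two along x, 4 mm thick, tops 14 mm above the worktop, inner edges 7 mm from the middle; a seated cell's lowest line is at 12 mm. Beside them only flat floor 11 mm high: room for fingers.
- cell_tray: low grey tray 92 x 136 x 17 mm, fixed; origin at its middle on the worktop. Two troughs along its x at y = +34 and -34 mm, each of two rails (tops at 10 mm, 4 mm thick, inner edges 7 mm from the trough's middle) with end stops 17 mm high at x = +-37 mm; tray plate top at 6 mm. The cells' button ends point to its +x.
- cell_thin: a thinner cell, 18.5 mm in diameter and 65.5 mm long, in the tray's other trough; not wanted, leave it there
- vial: small glass vial with a cap, 23 mm in diameter, 52 mm high, standing behind and between fixture and tray; leave it standing
- wash: small white dropper bottle with a screw cap, 48 mm in diameter, 98 mm high, standing at the far left corner beside the fixture; leave it standing
Mind the look-alikes: they are no part of the job. Leave any black or blue look-alike of the cell alone.

How it is judged:
On the way:
1. the cell's flat end presses the empty cradle's slider back with more than 6.5 N, at fixture x below -16 mm, while its button end is raised (axis 10 degrees or more above level) (contact force between cell and fixture above 6.5 N and x of cell_flat in the frame of cradle_middle below -0.02125 m and y of cell_flat in the frame of cradle_middle between -0.006 and 0.006 m and z of cell_flat in the frame of cradle_middle below 0.012 m and angle between cell's own x axis and vertical below 1.4 rad), for 0.1 s.
At the end, for the whole second after the job is handed in: The fat cell lies flat in the empty cradle, button to the fixed contact: height within 2.5 mm, sideways 3 mm, 3.4 degrees, along the cradle within 10 mm of nominal (the cradle's own 8 mm and 2 more), pressed between slider and contact (over 6 N in all), at rest and released (x of cell in the frame of cradle_middle between -0.01 and 0.01 m and y of cell in the frame of cradle_middle between -0.003 and 0.003 m and z of cell in the frame of cradle_middle between -0.0025 and 0.0025 m and angle between the x axis of cell and the x axis of fixture, either way round below 0.06 rad and x of cell_button in the frame of cradle_middle above 0.02 m and contact force between cell and fixture above 6 N and linear speed of cell below 0.02 m/s and contact force between the fingers and cell below 0.1 N); the robot touches nothing.
It fails at once if the cell presses on the fixture with more than 35 N in all (both ends and rails added up) (contact force between cell and fixture above 35 N).
It fails at once if the fingers press on the fixture (over 15 N) (contact force between the fingers and fixture above 15 N).
It fails at once if the neighbour cell is shifted by more than 5 mm, or the thin cell by more than 12 mm (distance of cell_neighbour from where it was at the start of the episode above 0.005 m or distance of cell_thin from where it was at the start of the episode above 0.012 m).
It fails at once if the vial or the dropper bottle is shifted by more than 15 mm (distance of any of vial, wash from where it was at the start of the episode above 0.015 m).
It also fails if it takes over 58 s, if anything falls off the work surface, if the arm or the gripper's body presses on something with over 40 N, if the wrist force passes 120 N, or if a joint passes its speed limit or range.

## Working session

There is one attempt and no reset: what is moved stays moved. The work goes in short steps, each a Python script; the robot and the scene stay as the last script left them, time stands still between calls to the robot, and variables do not carry over. Pictures are saved under pics/ and viewed, at most 10 in all, crops included, and the job is handed in when it is done.

```bash
ls; mkdir -p pics; python3 - <<'E'
from plant import r, gripper_to, inverse_kinematics, vision, models, telemetry
import cv2, numpy as np
for c in ("scene","side"):
    im=vision.snapshot(c); cv2.imwrite(f"pics/{c}0.png",im[:,:,::-1])
    k=vision.get_calibration(c); print(c,k)
    for t in ("cell","cell_button","cell_flat","fixture","cradle_middle","cradle_slider","cradle_contact","cell_neighbour","cell_tray","cell_thin","vial","wash"):
        try: print(t,[(np.round(d["at"],3).tolist(),round(d["score"],2)) for d in models.mark_of(t,c)[:4]])
        except Exception as e: print(t,e)
print(telemetry.current_t(),telemetry.current_tool_rot(),telemetry.current_opening())
E
```

```text
pics
scene {'fx': 491.77704437424796, 'fy': 491.77704437424796, 'cx': 320.8357486473706, 'cy': 194.09937137839188, 'position': array([ 1.08900406, -0.15411751,  1.05205584]), 'orientation': array([-0.20004285,  0.71721131,  0.64431849, -0.17448344])}
cell [([0.497, -0.122, 0.01], 0.8), ([0.461, 0.068, 0.027], 0.67), ([0.454, -0.273, 0.026], 0.51), ([0.461, -0.391, 0.012], 0.51)]
cell_button [([0.462, -0.426, 0.01], 0.57), ([0.452, -0.24, 0.023], 0.52)]
cell_flat [([0.503, -0.096, 0.012], 0.54), ([0.452, -0.272, 0.022], 0.5), ([0.466, -0.302, 0.018], 0.49)]
fixture [([0.491, 0.067, -0.003], 0.64)]
cradle_middle [([0.532, 0.077, 0.026], 0.92)]
cradle_slider [([0.533, 0.054, 0.029], 0.91)]
cradle_contact [([0.526, 0.105, 0.017], 0.58)]
cell_neighbour [([0.456, 0.065, 0.025], 0.69), ([0.526, -0.256, 0.013], 0.17)]
cell_tray [([0.576, 0.257, -0.001], 0.59), ([0.49, -0.264, -0.002], 0.57), ([0.467, -0.301, 0.021], 0.44)]
cell_thin [([0.524, -0.255, 0.017], 0.72), ([0.532, 0.075, 0.026], 0.35)]
vial [([0.588, -0.143, -0.003], 0.42)]
wash [([0.576, 0.259, -0.001], 0.6)]
side {'fx': 391.05539
[... 341 characters left out ...]
[0.45, -0.242, 0.022], 0.96), ([0.459, -0.424, 0.016], 0.95), ([0.485, -0.155, 0.018], 0.77), ([0.533, 0.057, 0.029], 0.15)]
cell_flat [([0.504, -0.09, 0.013], 0.86), ([0.461, -0.306, 0.021], 0.85)]
fixture [([0.492, 0.063, 0.002], 0.81)]
cradle_middle [([0.534, 0.077, 0.024], 0.75)]
cradle_slider [([0.532, 0.06, 0.03], 0.98)]
cradle_contact [([0.52, 0.108, 0.024], 0.62)]
cell_neighbour [([0.453, 0.062, 0.023], 0.72)]
cell_tray [([0.492, -0.264, -0.003], 0.71)]
cell_thin [([0.522, -0.255, 0.01], 0.65), ([0.531, 0.076, 0.026], 0.26)]
vial [([0.594, -0.142, 0.004], 0.62)]
wash [([0.569, 0.261, -0.002], 0.82)]
1.3 [3.02596573e-05 1.44398854e-01 9.89519563e-01 6.56028353e-05] 0.09428865841292236
```

View pics/scene0.png

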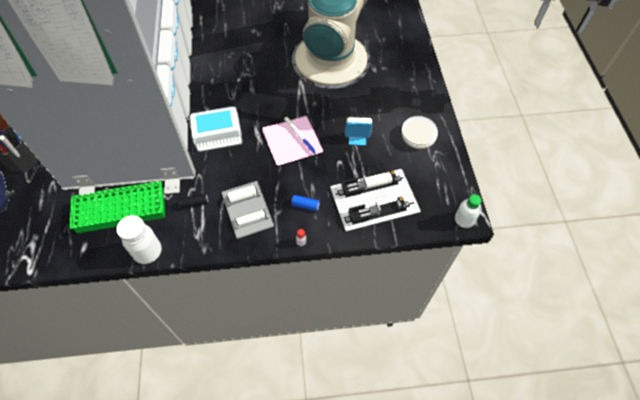

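View pics/side0.png

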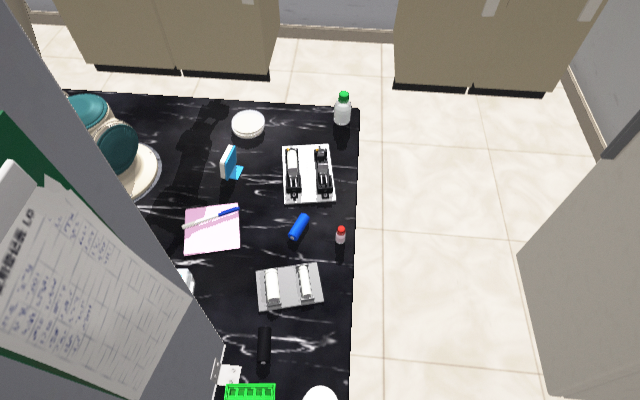

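The fat cell lies in the tray at about (272,287) in the side view, with the thin one at (305,283). The blue look-alike is at (299,227) and the black one at (264,345). The fixture is at (307,173), with its empty cradle at (322,170). Next I'll take close views with the wrist camera.

```bash
cat > h.py <<'E'
from plant import r, gripper_to, inverse_kinematics, vision, models, telemetry
import cv2, numpy as np
from scipy.spatial.transform import Rotation as Ro
def quat(psi,th,s):
    c=np.array([np.cos(psi),np.sin(psi),0]); u=np.array([0,0,1.])
    a=c*np.cos(th)+u*np.sin(th); t=c*np.sin(th)-u*np.cos(th)
    R=np.column_stack([s*a,np.cross(t,s*a),t]); q=Ro.from_matrix(R).as_quat()
    return np.array([q[3],*q[:3]])
def mk(things,cam="wrist"):
    for t in things:
        print(t,[(np.round(d["at"],4).tolist(),round(d["score"],2)) for d in models.mark_of(t,cam)[:3]])
E
python3 - <<'E'
from h import *
psi=np.radians(98)
for s in (1,-1):
  for p,th in (((.456,-.274,.2),0),((.456,-.274,.02),0),((.53,.07,.03),0),((.53,.07,.05),.35),((.53,.07,.15),.35)):
    q=inverse_kinematics(p,quat(psi,th,s)); print(s,p,th,None if q is None else np.round(q,2))
s=-1 if inverse_kinematics((.53,.07,.05),quat(psi,.35,1)) is None else 1
for n,(p) in enumerate([(.50,-.02,.25),(.50,.06,.25),(.48,-.22,.22),(.48,-.30,.22)]):
    r.move_to(p,quat(psi,0,s))
    if n==0: gripper_to(.055)
    im=vision.snapshot("wrist"); cv2.imwrite(f"pics/w{n}.png",im[:,:,::-1]); k=vision.get_calibration("wrist"); np.savez(f"pics/w{n}.npz",**k)
    print(n,telemetry.current_t(),k["position"],k["fx"])
    mk(("fixture","cradle_middle","cradle_slider","cradle_contact","cell_neighbour") if n<2 else ("cell","cell_button","cell_flat","cell_thin","cell_tray"))
E
```

```text
1 (0.456, -0.274, 0.2) 0 [-0.67  0.23  1.65 -0.    1.26 -0.81]
1 (0.456, -0.274, 0.02) 0 [-0.67  0.42  1.89 -0.    0.84 -0.81]
1 (0.53, 0.07, 0.03) 0 [ 0.    0.41  1.87 -0.    0.86 -0.14]
1 (0.53, 0.07, 0.05) 0.35 [-0.22  0.43  1.84  0.38  1.04 -0.59]
1 (0.53, 0.07, 0.15) 0.35 [-0.22  0.32  1.72  0.34  1.26 -0.5 ]
-1 (0.456, -0.274, 0.2) 0 [-0.67  0.23  1.65 -0.    1.26  2.33]
-1 (0.456, -0.274, 0.02) 0 [-0.67  0.42  1.89 -0.    0.84  2.33]
-1 (0.53, 0.07, 0.03) 0 None
-1 (0.53, 0.07, 0.05) 0.35 [-0.22  0.43  1.84  0.38  1.04  2.55]
-1 (0.53, 0.07, 0.15) 0.35 [-0.22  0.32  1.72  0.34  1.26  2.65]
0 4.475 [0.48903617 0.06113552 0.40565974] 309.70691628693146
fixture [([0.4916, 0.0616, 0.0014], 0.68)]
cradle_middle [([0.5336, 0.0744, 0.0248], 0.95)]
cradle_slider [([0.4612, -0.3054, 0.0199], 0.73), ([0.5298, 0.053, 0.0275], 0.68)]
cradle_contact [([0.5261, 0.1112, 0.0209], 0.8)]
cell_neighbour [([0.4565, 0.0634, 0.0271], 0.96)]
1 5.1917 [0.48894615 0.14126636 0.40558839] 309.70691628693146
fixture [([0.493, 0.0614, 0.0022], 0.63)]
cradle_middle [([0.5323, 0.0766, 0.0239], 0.82)]
cradle
[... 407 characters left out ...]
l_flat [([0.4531, -0.3598, 0.0171], 0.81), ([0.4613, -0.3096, 0.0195], 0.72), ([0.505, -0.0939, 0.0132], 0.67)]
cell_thin [([0.5218, -0.2575, 0.0171], 0.9)]
cell_tray [([0.4893, -0.2674, -0.0012], 0.97), ([0.4577, -0.2745, 0.0228], 0.56)]
3 7.3 [ 0.46900453 -0.21859553  0.37549106] 309.70691628693146
cell [([0.4947, -0.1198, 0.0111], 0.87), ([0.4549, -0.2752, 0.021], 0.6)]
cell_button [([0.4632, -0.4295, 0.0116], 0.93), ([0.4813, -0.1558, 0.0126], 0.77), ([0.4456, -0.2369, 0.0159], 0.65)]
cell_flat [([0.4611, -0.3091, 0.0197], 0.87), ([0.4543, -0.3598, 0.0159], 0.75), ([0.5051, -0.0913, 0.0136], 0.63)]
cell_thin [([0.5198, -0.2591, 0.0191], 0.84)]
cell_tray [([0.4874, -0.267, 0.0012], 0.76)]
```

```bash
cat >> h.py <<'E'
def proj(P,k):
    q=k["orientation"]; R=Ro.from_quat([q[1],q[2],q[3],q[0]])
    c=R.inv().apply(np.asarray(P).reshape(-1,3)-k["position"])
    rho=np.hypot(c[:,0],c[:,1])+1e-12; a=np.arctan2(rho,c[:,2])
    return np.column_stack([k["cx"]+k["fx"]*a*c[:,0]/rho,k["cy"]+k["fy"]*a*c[:,1]/rho])
def ortho(im,k,x0,x1,y0,y1,z,s):  # columns = world y, rows = world x, s px/m
    xs=np.arange(x0,x1,1/s); ys=np.arange(y0,y1,1/s); X,Y=np.meshgrid(xs,ys,indexing="ij")
    m=proj(np.stack([X,Y,0*X+z],-1),k).astype(np.float32).reshape(*X.shape,2)
    return cv2.remap(im,m[...,0],m[...,1],cv2.INTER_CUBIC)
E
python3 - <<'E'
from h import *
o=[]
for n,(x0,x1,y0,y1,z) in enumerate([(.42,.56,-.04,.16,.025)]*2+[(.42,.56,-.34,-.14,.021)]*2):
    im=cv2.imread(f"pics/w{n}.png"); k=dict(np.load(f"pics/w{n}.npz"))
    g=ortho(im,k,x0,x1,y0,y1,z,2000)
    for i in range(0,g.shape[1],40): cv2.line(g,(i,0),(i,4 if i%200 else 12),(0,255,255),1)
    for i in range(0,g.shape[0],40): cv2.line(g,(0,i),(6,i),(0,255,255),1)
    o.append(g)
cv2.imwrite("pics/o.png",np.vstack([np.hstack(o[:2]),np.hstack(o[2:])]))
E
```

```text
(no output)
```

View pics/o.png

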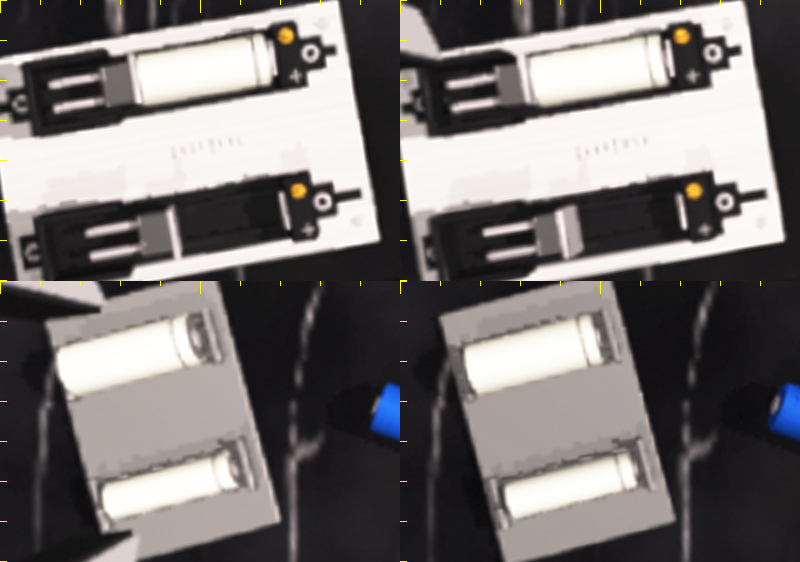

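The wrist views, rectified to world scale, show the empty cradle clearly in the first panel: slider face at about (177,233), contact at about (286,210). In the third panel the fat cell is the upper one, running from (60,370) to (205,335). Next I'll fit the edges.

```bash
cat > fit.py <<'E'
from h import *
def edge(g,x0,y0,s,rows=None,cols=None,th=None):
    """last bright pixel along each row (right edge) or each column (bottom edge), robust line fit -> point, dir in world"""
    pts=[]
    if rows is not None:
        for i in range(*rows):
            j=np.where(g[i,:]>th)[0]
            if len(j): pts.append((x0+i/s,y0+j[-1]/s))
    else:
        for j in range(*cols):
            i=np.where(g[:,j]>th)[0]
            if len(i): pts.append((x0+i[-1]/s,y0+j/s))
    p=np.array(pts,np.float32)
    for _ in range(4):
        vx,vy,a,b=cv2.fitLine(p,cv2.DIST_HUBER,0,.01,.01).ravel()
        d=np.abs((p[:,0]-a)*vy-(p[:,1]-b)*vx); p=p[d<max(.0008,2*np.median(d))]
    return np.array([a,b]),np.array([vx,vy]),len(p)
def pose(er,eb,hx,hy):
    """er: edge at local x=hx (runs along local y); eb: edge at local y=-hy"""
    yd=er[1]*-np.sign(er[1][0]); xd=eb[1]*np.sign(eb[1][1])
    psi1=np.arctan2(-yd[0],yd[1]) ; psi1=np.arctan2(yd[1],yd[0])-np.pi/2
    psi2=np.arctan2(xd[1],xd[0]); 
    t=np.linalg.solve(np.column_stack([er[1],-eb[1]]),eb[0]-er[0]); corner=er[0]+t[0]*er[1]
    psi=(psi1+psi2)/2; c=np.array([np.cos(psi),np.sin(psi)]); n=np.array([-c[1],c[0]])
    return np.degrees([psi1,psi2]),corner-hx*c+hy*n,(er[2],eb[2])
if __name__=="__main__":
    for n in range(4):
        im=cv2.imread(f"pics/w{n}.png"); k=dict(np.load(f"pics/w{n}.npz")); s=2000
        f=n<2
        x0,x1,y0,y1,z=(.42,.58,-.04,.16,.008) if f else (.42,.58,-.34,-.15,.006)
        g=cv2.cvtColor(ortho(im,k,x0,x1,y0,y1,z,s),cv2.COLOR_BGR2GRAY)
        if f: print(n,pose(edge(g,x0,y0,s,rows=(10,230),th=150),edge(g,x0,y0,s,cols=(60,370),th=150),.08,.064))
        else:
            print(n,pose(edge(g,x0,y0,s,rows=(20,220),th=100),edge(g,x0,y0,s,cols=(120,270),th=100),.046,.068))
            w=(ortho(im,k,.42,.50,-.33,-.22,.021,s)); 
            m=(w.min(2)>205).astype(np.uint8); nn,l,st,ce=cv2.connectedComponentsWithStats(m)
            b=1+np.argmax(st[1:,4]); p=np.argwhere(l==b)[:, :]/s+[.42,-.33]
            print(" cell",cv2.minAreaRect((p*1000).astype(np.float32)))
E
python3 fit.py
```

```text
0 (array([-260.01804,   99.92543], dtype=float32), array([0.5914583 , 0.24350391], dtype=float32), (220, 310))
1 (array([-260.04074 ,   99.723976], dtype=float32), array([0.59207714, 0.24275976], dtype=float32), (220, 306))
2 (array([-246.96498,  104.94484], dtype=float32), array([ 0.58916485, -0.12434116], dtype=float32), (92, 145))
 cell ((457.6355285644531, -277.18011474609375), (23.668771743774414, 68.23169708251953), 14.290324211120605)
3 (array([-255.03934,  104.78091], dtype=float32), array([ 0.5967446, -0.1399535], dtype=float32), (131, 150))
 cell ((457.03619384765625, -274.30419921875), (22.792675018310547, 66.34542083740234), 14.23728084564209)
```

```bash
sed -i 's/psi=(psi1+psi2)\/2/psi1%=2*np.pi; psi=(psi1+psi2)\/2/' fit.py; python3 fit.py
python3 - <<'E'
from h import *
# slider front top edge / contact face: dark/bright profile along cradle axis, at slider-face height z and contact-top height
E
```

```text
0 (array([99.98194, 99.92543], dtype=float32), array([0.49304128, 0.0637872 ], dtype=float32), (220, 310))
1 (array([99.959236, 99.723976], dtype=float32), array([0.49330878, 0.06323591], dtype=float32), (220, 306))
2 (array([113.035  , 104.94484], dtype=float32), array([ 0.49050355, -0.2555888 ], dtype=float32), (92, 145))
 cell ((457.6355285644531, -277.18011474609375), (23.668771743774414, 68.23169708251953), 14.290324211120605)
3 (array([104.960655, 104.78091 ], dtype=float32), array([ 0.48891056, -0.2637752 ], dtype=float32), (131, 150))
 cell ((457.03619384765625, -274.30419921875), (22.792675018310547, 66.34542083740234), 14.23728084564209)
```

```bash
python3 - <<'E'
from h import *
q=quat(np.radians(104.4),0,1)
x,y=.456,-.2747
r.move_to((x,y,.10),q)
print(r.move_l((x,y,.0343),vel=.08,guard=8), telemetry.current_ee_pos())
gripper_to(.02,45); print(telemetry.current_opening(),telemetry.current_finger_force(),telemetry.current_wrist_force())
r.move_l((x,y,.12),vel=.12)
print(telemetry.current_opening(),telemetry.current_finger_force(),telemetry.current_wrist_force(),telemetry.current_t())
im=vision.snapshot("wrist"); cv2.imwrite("pics/g.png",im[100:,:,::-1]); k=vision.get_calibration("wrist"); np.savez("pics/g.npz",**k)
c=np.array([np.cos(np.radians(104.4)),np.sin(np.radians(104.4)),0]); P=np.array([x,y,.1067])
print("proj ctr,button,flat (row-100):",(proj([P,P+.03275*c,P-.03275*c],k)-[0,100]).round())
mk(("cell","cell_button","cell_flat"))
im=vision.snapshot("side");mk(("cell","cell_button","cell_flat"),"side")
E
```

```text
False [ 0.45639884 -0.27500169  0.03472034]
0.02488110073265386 44.991812109947205 [1.02563514 0.81359699 0.5802511 ]
0.024843319068179517 44.99098241329193 [ 0.01672227 -0.04855609 -0.63174461] 10.5417
proj ctr,button,flat (row-100): [[323. 156.]
 [323. 104.]
 [323. 201.]]
cell [([0.4563, -0.2735, 0.1075], 0.71), ([0.4922, -0.117, 0.0126], 0.7), ([0.4602, -0.391, 0.0127], 0.63)]
cell_button [([0.4459, -0.2365, 0.1041], 0.68), ([0.4818, -0.1588, 0.013], 0.55)]
cell_flat [([0.5056, -0.0912, 0.0122], 0.76), ([0.4582, -0.3058, 0.1074], 0.69), ([0.4509, -0.3585, 0.0136], 0.52)]
cell [([0.4611, -0.3933, 0.0121], 0.8), ([0.452, -0.2763, 0.1046], 0.55), ([0.4914, -0.1228, 0.0148], 0.54)]
cell_button [([0.4626, -0.4234, 0.0145], 0.91), ([0.4497, -0.2374, 0.1062], 0.67), ([0.4826, -0.154, 0.0176], 0.57)]
cell_flat [([0.4643, -0.3042, 0.1062], 0.82), ([0.4558, -0.3615, 0.0145], 0.55), ([0.4499, -0.2431, 0.1042], 0.19)]
```

View pics/g.png

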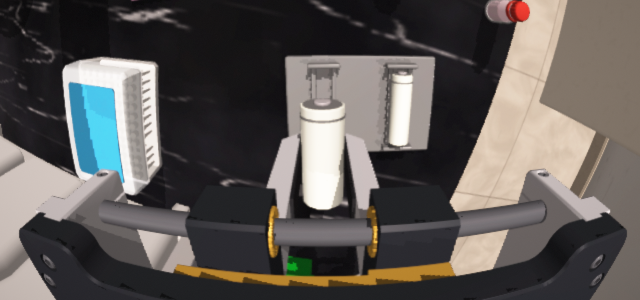

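The cell is gripped at its middle and button up: in the crop the cap is at (323,105) and the flat end at (323,205). Next is the tilted approach and a press on the slider by feel.

```bash
cat >> h.py <<'E'
PSI=np.radians(99.9); C=np.array([np.cos(PSI),np.sin(PSI),0]); N=np.array([-C[1],C[0],0]); U=np.array([0,0,1.])
A=np.array([.5306,.0700,0]); D=.0137; EA=.0015
def pose(u,z,th,lat=0.):  # TCP pose putting the cell's upper rear rim at fixture x=u, height z
    a=C*np.cos(th)+U*np.sin(th); t=C*np.sin(th)-U*np.cos(th)
    return A+N*lat+C*u+U*z+a*(.03275-EA)+t*(.013-D), quat(PSI,th,1)
def rim(th):  # where that rim now is
    a=C*np.cos(th)+U*np.sin(th); t=C*np.sin(th)-U*np.cos(th)
    p=np.array(telemetry.current_ee_pos())-A-a*(.03275-EA)-t*(.013-D); return np.round(1000*np.array([p@C,p@N,p[2]]),2)
def F():
    f=np.mean([telemetry.current_wrist_force() for _ in range(5)],0); return np.round([f@C,f@N,f[2]],2)
def st(th,*m): print(*m,"rim",rim(th),"F",F(),"M",np.round(telemetry.current_torque(),2),"t",telemetry.current_t(),flush=True)
E
python3 - <<'E'
from h import *
th=np.radians(25)
p,q=pose(-.010,.100,th); r.move_to(p,q); st(th,"above")
p,q=pose(-.010,.040,th); print(r.move_l(p,vel=.05,guard=5)); st(th,"down")
p,q=pose(-.026,.040,th); print(r.move_l(p,vel=.02,guard=3)); st(th,"touch")
E
```

```text
above rim [-1.0960e+01 -9.0000e-02  1.0002e+02] F [-0.27 -1.18 -0.3 ] M [-0.31  0.03  0.01] t 12.3333
False
down rim [-10.09  -0.26  40.3 ] F [ 0.28 -0.84 -0.57] M [-0.26  0.02  0.02] t 13.6833
True
touch rim [-22.58   0.2   39.91] F [ 1.33 -1.1  -0.58] M [ 0.03 -0.08 -0.03] t 14.3417
```

```bash
python3 - <<'E'
from h import *
th=np.radians(25)
for u,v in ((-.028,.02),(-.034,.02),(-.037,.01)):
    p,q=pose(u,.040,th); g=r.move_l(p,vel=v,guard=6.5); st(th,g)
    if g: break
E
```

```text
False rim [-27.36   0.4   39.93] F [ 5.22  0.33 -0.63] M [ 0.55  0.02 -0.05] t 14.7583
False rim [-32.85   0.38  40.02] F [ 6.55 -1.06 -0.13] M [ 0.8   0.   -0.07] t 15.2083
False rim [-35.57   0.39  40.07] F [ 7.   -1.63 -0.85] M [ 0.94 -0.01 -0.03] t 15.6583
```

```bash
python3 - <<'E'
from h import *
th=np.radians(25)
for u in np.arange(-.0385,-.045,-.001):
    p,q=pose(u,.040,th); g=r.move_l(p,vel=.008,guard=4); st(th,round(u,4),g)
    if g or F()[0]>9.3: break
E
```

```text
-0.0385 False rim [-36.87   0.41  40.09] F [ 6.85 -0.96 -0.71] M [ 1.   -0.01 -0.1 ] t 16.0
-0.0395 False rim [-37.77   0.4   40.13] F [ 7.21 -2.61 -1.94] M [ 1.   -0.04 -0.08] t 16.275
-0.0405 False rim [-38.68   0.4   40.12] F [ 7.08 -2.13 -0.14] M [ 1.02 -0.12 -0.09] t 16.55
-0.0415 False rim [-39.59   0.43  40.12] F [ 8.26 -2.48 -0.18] M [ 1.03 -0.14 -0.09] t 16.825
-0.0425 False rim [-39.94   0.48  40.23] F [ 9.84 -2.99 -1.48] M [ 1.33 -0.12 -0.11] t 17.1
```

```bash
python3 - <<'E'
from h import *
for d in (25,21,17,14,11.5,9):
    th=np.radians(d); p,q=pose(-.0421,.040,th); g=r.move_l(p,rot=q,vel=.01,guard=5); st(th,d,g); f=F()
    if g or f[0]>13 or abs(f[2])>5: break
im=vision.snapshot("wrist"); cv2.imwrite("pics/t1.png",im[100:,:,::-1])
E
```

```text
25 False rim [-39.85   0.51  40.15] F [ 9.53 -1.18 -1.77] M [ 1.19 -0.08 -0.13] t 17.35
21 False rim [-39.57   0.52  40.17] F [ 8.6  -1.68 -1.6 ] M [ 1.16 -0.05 -0.13] t 17.7167
17 False rim [-39.57   0.48  40.08] F [ 8.36 -1.79 -1.06] M [ 1.26 -0.01  0.01] t 18.0833
14 False rim [-39.56   0.47  40.  ] F [ 9.3  -1.59 -0.71] M [ 1.42 -0.05 -0.03] t 18.4
11.5 False rim [-39.49   0.47  39.92] F [ 9.43 -2.22 -1.35] M [ 1.5  -0.01 -0.03] t 18.6833
9 False rim [-39.49   0.42  39.89] F [ 9.18 -1.23 -0.85] M [ 1.53  0.1  -0.05] t 18.9667
```

View pics/t1.png

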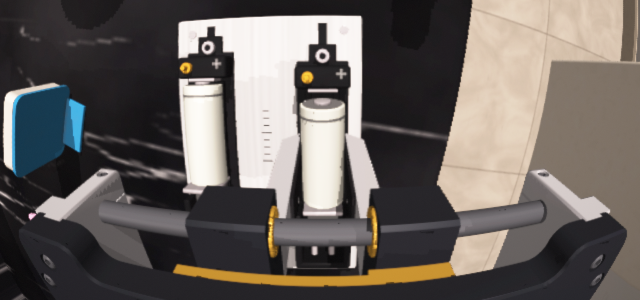

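The cell lines up with the cradle. Its button, at about (322,103), is just short of the contact at about (323,90), and nothing is jammed, so I'll keep tipping.

```bash
python3 - <<'E'
from h import *
for d,z in ((6,.040),(3,.0398),(0,.0396)):
    th=np.radians(d); p,q=pose(-.0418,z,th); g=r.move_l(p,rot=q,vel=.01,guard=5); st(th,d,g); f=F()
    if g or f[0]>13 or abs(f[2])>5: break
else:
    for z in (.039,.0384,.0378,.0372):
        p,q=pose(-.0418,z,0); g=r.move_l(p,vel=.006,guard=4); st(0,z,g)
        if g: break
E
```

```text
6 False rim [-39.39   0.4   39.81] F [ 9.25 -0.96 -0.9 ] M [ 1.48  0.08 -0.04] t 19.3333
3 False rim [-39.33   0.33  39.62] F [ 8.96  0.01 -0.38] M [ 1.56  0.19 -0.02] t 19.6667
0 True rim [-36.43   0.22  39.96] F [ 6.28 -1.27  2.82] M [1.22 0.12 0.04] t 19.875
```

```bash
python3 - <<'E'
from h import *
q=telemetry.current_tool_rot(); R=Ro.from_quat([q[1],q[2],q[3],q[0]]).as_matrix()
th=np.arcsin(R[2,0]); print("tilt deg",np.degrees(th),"tool y z",R[2,1]); st(th); print(telemetry.current_opening())
im=vision.snapshot("wrist"); cv2.imwrite("pics/t2.png",cv2.resize(im[170:320,240:400,::-1],None,fx=4,fy=4,interpolation=cv2.INTER_CUBIC))
vision.snapshot("side")
mk(("cell","cell_button","cell_flat")); mk(("cell","cell_button","cell_flat"),"side")
E
```

```text
tilt deg 1.57699210053212 tool y z -0.00048763160879295754
rim [-36.4    0.22  39.11] F [ 6.28 -1.27  2.82] M [1.22 0.12 0.04] t 19.875
0.02498498434492081
cell [([0.5299, 0.0669, 0.026], 0.68)]
cell_button [([0.5247, 0.1029, 0.0228], 0.86)]
cell_flat [([0.5333, 0.031, 0.0268], 0.6)]
cell [([0.4617, -0.3963, 0.0081], 0.86), ([0.4924, -0.1231, 0.0104], 0.53), ([0.5285, 0.0645, 0.0274], 0.51)]
cell_button [([0.4628, -0.4219, 0.0135], 0.9), ([0.4839, -0.1535, 0.017], 0.77)]
cell_flat [([0.5029, -0.0947, 0.0128], 0.85), ([0.4576, -0.3631, 0.0122], 0.62), ([0.5227, 0.1045, 0.0266], 0.59)]
```

View pics/t2.png

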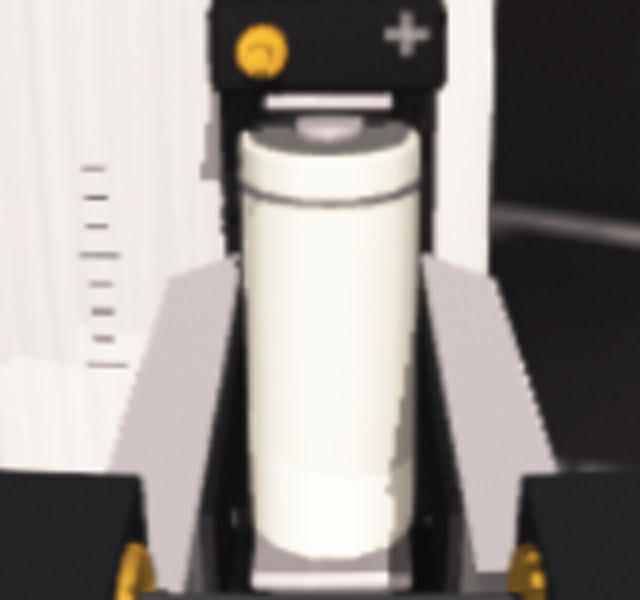

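The button, at about (330,125) in the crop, is in front of and below the top of the contact at about (327,100), and the cell is nearly level. The small upward force suggests it is touching the rails. I'll level it gently and then settle it.

```bash
python3 - <<'E'
from h import *
p0=np.array(telemetry.current_ee_pos())
def go(p,q,**k):
    g=r.move_l(p,rot=q,**k); qq=telemetry.current_tool_rot(); R=Ro.from_quat([qq[1],qq[2],qq[3],qq[0]]).as_matrix()
    th=np.arcsin(R[2,0]); st(th,g,"tilt",round(np.degrees(th),2)); return g
q=quat(PSI,0,1)
t=np.radians(.8); go(p0-C*.001+C*0.0002,quat(PSI,t,1),vel=.005,guard=5)
p=np.array(telemetry.current_ee_pos()); go(p-C*.001,q,vel=.005,guard=5)
p=np.array(telemetry.current_ee_pos()); go(p-C*.001-U*.0005,q,vel=.005,guard=5)
E
```

```text
False tilt 0.95 rim [-35.99   0.29  39.44] F [ 6.97 -0.17  0.64] M [ 1.23  0.28 -0.04] t 20.6833
False tilt 0.15 rim [-35.42   0.3   39.82] F [ 7.3  -0.19  0.84] M [ 1.33  0.25 -0.03] t 20.9417
False tilt 0.14 rim [-35.07   0.27  39.57] F [7.37 0.65 2.84] M [ 1.21  0.34 -0.03] t 21.2583
```

```bash
python3 - <<'E'
from h import *
q=quat(PSI,0,1); p0=np.array(telemetry.current_ee_pos())
for s in (.0005,.0012,.002,.003):
    g=r.move_l(p0+C*s-U*.0004,rot=q,vel=.005); st(0,s)
    if F()[0]<1.5: break
print(telemetry.current_opening())
vision.snapshot("wrist"); mk(("cell","cell_button","cell_flat"))
E
```

```text
0.0005 rim [-34.56   0.25  39.58] F [4.37 2.25 5.11] M [ 0.57  0.49 -0.04] t 21.775
0.0012 rim [-34.49   0.25  39.54] F [2.1  2.42 5.04] M [ 0.21  0.44 -0.05] t 22.0667
0.002 rim [-34.4    0.21  39.58] F [-0.76  2.52  5.45] M [-0.28  0.4  -0.08] t 22.375
0.02481509382562401
cell [([0.5326, 0.0682, 0.0283], 0.8), ([0.5302, 0.0327, 0.025], 0.55), ([0.5229, 0.1006, 0.0241], 0.44)]
cell_button [([0.5214, 0.1042, 0.0209], 0.69)]
cell_flat [([0.5334, 0.0345, 0.0247], 0.68), ([0.5301, 0.0658, 0.0289], 0.48)]
```

```bash
python3 - <<'E'
from h import *
gripper_to(.036); st(0,"open"); p=np.array(telemetry.current_ee_pos())
r.move_l(p+U*.10,vel=.1); r.move_l(p+U*.15-C*.06,vel=.1); st(0)
for n,c in enumerate(("wrist","side")):
    im=vision.snapshot(c); cv2.imwrite(f"pics/f{n}.png",im[:,:,::-1])
    mk(("cell","cell_button","cell_flat","cell_neighbour"),c)
    if n==0: np.savez("pics/f0.npz",**vision.get_calibration(c))
k=dict(np.load("pics/f0.npz")); g=ortho(cv2.imread("pics/f0.png"),k,.42,.56,-.02,.14,.025,2500)
s=cv2.imread("pics/f1.png")[130:215,265:350]; s=cv2.resize(s,None,fx=4,fy=4,interpolation=cv2.INTER_CUBIC)
o=np.zeros((350,400+340,3),np.uint8); o[:,:400]=g[:350,:400]; o[:340,400:]=s; cv2.imwrite("pics/f.png",o)
E
```

```text
open rim [-33.29   0.16  39.03] F [ 0.15 -0.48  0.78] M [-0.06  0.04 -0.04] t 22.9917
rim [-93.02   0.57 188.69] F [-1.3   0.75 -0.31] M [-0.06  0.08 -0.06] t 25.075
cell [([0.529, 0.0657, 0.0288], 0.68)]
cell_button [([0.5286, 0.1043, 0.0264], 0.94)]
cell_flat [([0.5323, 0.0324, 0.0261], 0.85)]
cell_neighbour [([0.4563, 0.0621, 0.029], 0.83), ([0.526, 0.1074, 0.0193], 0.4)]
cell [([0.4645, -0.3942, 0.0126], 0.68), ([0.4909, -0.1237, 0.0119], 0.55), ([0.5259, 0.0664, 0.023], 0.54)]
cell_button [([0.4851, -0.1546, 0.015], 0.87), ([0.4591, -0.4233, 0.016], 0.81), ([0.5236, -0.2547, 0.0151], 0.49)]
cell_flat [([0.4569, -0.3599, 0.0121], 0.92), ([0.505, -0.091, 0.014], 0.73), ([0.491, -0.2677, -0.0009], 0.54)]
cell_neighbour [([0.453, 0.0604, 0.0247], 0.65)]
```

View pics/f.png

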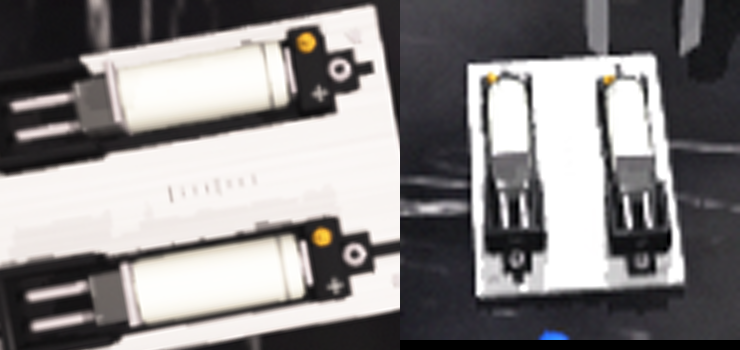

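Both cells look seated alike: in the left panel the neighbour is at about (195,85) and the loaded cell at about (217,280). As a check, I'll feel the height of the cell's top at both ends with closed fingertips, pressing lightly.

```bash
python3 - <<'E'
from h import *
q=quat(PSI,0,1); gripper_to(0.0,5)
print(telemetry.current_opening(), r.nose_length)
for u in (-.0016-.017,-.0016+.017):
    b=A+C*u
    r.move_to(b+U*.085,q); r.move_l(b+U*.070,vel=.05)
    g=r.move_l(b+U*.058,vel=.01,guard=3)
    print(g,"tip z mm",1000*(telemetry.current_ee_pos()[2]-r.nose_length),F(),telemetry.current_t())
    r.move_l(b+U*.085,vel=.08)
r.move_l(A+U*.2-C*.06,vel=.15); gripper_to(.05); print(telemetry.current_t())
E
```

```text
0.0005593927354191215 0.025
True tip z mm 39.28947243511776 [ 0.24 -0.28  2.48] 27.925
True tip z mm 38.9652688827043 [1.13 0.74 2.99] 29.7583
32.1417
```

```bash
python3 - <<'E'
from h import *
vision.snapshot("wrist"); mk(("cell","cell_button","cell_flat"))
print(r.sign_off())
E
```

```text
cell [([0.5318, 0.0663, 0.0271], 0.95), ([0.4927, -0.1198, 0.0143], 0.6), ([0.5273, 0.1047, 0.0187], 0.29)]
cell_button [([0.5262, 0.1053, 0.0203], 0.76)]
cell_flat [([0.5317, 0.0299, 0.0235], 0.76), ([0.5017, -0.0904, 0.0134], 0.6)]
the job is handed in; nothing more can be done
None
```

The fat cell is in the empty cradle, button to the fixed contact like its neighbour, level and released, and the job is handed in at about 32 s; no verdict came back, and its top felt about 1 mm above nominal (2.5 mm allowed).

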